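# Refit battery junction-box parts on a new tray in the same order

## Robot

A 7-joint arm with a two-finger parallel gripper is mounted at the origin on the work surface. World frame = base frame: x ahead of the robot, y to its left, z up, the work surface at z = 0. Lengths are in m, angles in rad, forces in N, time in s.
With the tool pointing down it reaches from about 0.4 to 0.75 m from the base axis. Payload 19.5 kg.
Tool frame: the origin (TCP) lies between the finger pads; the fingertips stand 8 mm ahead of it and the grasp point (between the pads) lies 11 mm behind it (env.tip_extent is the z of the fingertips in the tool frame, in m); z points along the fingers, y is the line along which they close (so a half turn about z gives the same grasp; the last joint's range is limited). The gripper opens to 85 mm and grips with 20 to 120 N. Pads are 22 mm wide; open, the fingers measure 114 mm over their backs; the gripper's body (76 mm by 85 mm) begins 54 mm behind the grasp point. The pads swing forward as they close: fully open they stand 13 mm farther back than shut.
Start: joints at [-1.242, 0.707, -0.028, 1.485, 0.022, 0.951, -0.075], TCP at [0.208, 0.536, 0.211] pointing down, gripper open.
Joint ranges: [-2.71, 2.71], [-0.32, 2.16], [-1.57, 1.52], [0, 2.45], [-1.46, 4.6], [0, 2.02], [-2.83, 2.83]. Speed limits (rad/s): [1.89, 1.89, 2.57, 2.57, 3.01, 3.01, 3.01].

## Interface

Orientations are given as a unit quaternion [w, x, y, z].
In Python, from plant import state, read_camera, camera_model, env, spotter gives the robot as it stands.
- The arm moves only by the tool play_rows, never from a script. Its argument "steps" is a list of rows, each an object with "slide": the shift along the tool's x, y, z in cm, a list of three; "yaw": the turn about the tool's z in rad; "grip": the closure, from 0 (fully open) to 1 (shut). In form: [{"slide": [dx, dy, dz], "yaw": yaw, "grip": grip}, ...]. A call has 1 to 20 rows; each row shifts and turns the commanded pose from where the row before left it, along the tool's axes as they then stand; what a row does not reach is not made up. A row lasts 1/8 s, in which the tool goes at most 62.5 mm and 10.7 degrees, less where a joint would pass 70% of its speed; a pose out of reach is approached as far as the arm can. A call with a gripper value outside its range is refused whole. The fingers move at their own pace and stop on an object; "force" is the grip in N (left out, the last holds). Time passes only in rows, so rows that do not move let the fingers close. It gives the time, the measured TCP pose, the force, the opening and the grip force at its end, in the units of the state.
- state(): the state, without advancing time (a new reading comes with each control period).
- read_camera(name): name is "scene" or "top"; returns the picture (384x512x3 uint8, red, green, blue); there is no depth.
- camera_model(name): a dict with "intrinsics" (3x3 intrinsics, pixels), "position" and "orientation" of the camera in the world. Camera axes: x right, y down, z forward; pixel columns grow to the right and rows downward; lengths in m; the calibration is good to about 2 mm. A picture is of the moment at which its call begins. camera_model takes no time and is no camera call.
- env.hand_in(): hands the job in; it is judged then, once.
Trained networks look in the newest picture that a camera, given by its name, has taken for a name from the list of things; names that differ only in an ending like _2 or _b are one class to them, and where a whole thing is asked for, a point or a joint stands for the part that bears it (a point fixed in the world has none). Each returns a list of dicts, best first, with "p" (0 to 1); they miss things now and then, are a little off and sometimes report something else, mostly with a low value. They report only what shows in the picture. A call takes as long as a camera call. They do not tell look-alikes from the thing itself.
- spotter.look_for(camera, name): "box" ([centre column, centre row, width, height] in pixels, round what is visible of it).
- spotter.silhouettes(camera, name): "region" (384x512 bool, what is visible of it) and "box" ([centre column, centre row, width, height] in pixels, round what is visible of it).
- spotter.place_of(camera, name): "xy" ([column, row] in pixels: a listed point, or the origin of a listed thing).
The state is a dict: "clock": time; "q": joint angles; "joint_velocities": joint speeds; "joint_efforts": joint torques, N m; "ee_pos": TCP position; "tool_rot": TCP orientation; "ft_force": force on the tool from outside, world axes, zero at the start; "wrist_torque": the same for the moment, N m; "grip_width": opening from 0.0 (shut) to 1.0 (fully open); "finger_force": force on a finger pad.
Only numpy, scipy, OpenCV 4.12 (cv2) and the standard library are available. Lean on these libraries where they do the work, as an engineer would, in place of code of your own. Each camera call takes 0.05 s, during which the arm holds its last target. There are 200 camera calls.

## Task

Move the four parts (contactor, fuse, resistor, current sensor) from the pockets of the old dark steel base into the four pockets of the new aluminium tray, keeping their order as counted from the orange connector: the part nearest the connector on the old base goes into the pocket nearest the connector on the new tray, the next into the next, and so on. The tray's connector may be at either end. Keep the parts upright while you carry them, and leave each one upright, in the middle of its pocket and fully down on its floor.

Things in the scene. Friction and masses are not known exactly. Their poses are not given: they have to be found in the camera images.
- contactor_center (a point): Contactor: upright black round can, 46 mm in diameter, with a steel band and two brass studs on top, 66 mm high in all (the can alone 56 mm), about 0.25 kg, loose. Point at its centre, 33 mm above its underside; z up along the can; the studs are 12 mm either side along y.
- fuse_center (a point): Fuse: upright white ceramic block, 40 mm (x) by 40 mm (y), block 50 mm high, steel cap and one upright steel blade (20 by 4 mm) on top, 65 mm high in all, about 0.20 kg, loose. Point at its centre, 32.5 mm above its underside; z up.
- resistor_center (a point): Resistor: upright aluminium block, 36 mm (x) by 46 mm (y), solid up to 44 mm, with six upright cooling fins on top, 60 mm high in all, about 0.16 kg, loose. Point at its centre, 30 mm above its underside; z up; the fins run along x.
- sensor_center (a point): Current sensor: upright black rectangular frame, 34 mm (x) by 46 mm (y), with a window through it along x (10 mm wide, from 16 to 52 mm above the underside) and a small grey plug on top, 68 mm high in all (frame 64 mm), about 0.12 kg, loose. Point at its centre, 34 mm above its underside; z up.
- contactor_seat: Fixed pocket of the old base in which the contactor stands at first. Grey, 70 mm square outside, 62 inside; floor 4 mm thick, walls 4 mm thick, 8 mm above the floor. Origin: centre of its underside, 6 mm above the bench. y runs along the old row TOWARDS the old base's orange connector (the four pockets' axes are parallel, pitch 72 mm), x across the row, z up.
- fuse_seat: Fixed pocket of the old base in which the fuse stands at first. Grey, 70 mm square outside, 62 inside; floor 4 mm thick, walls 4 mm thick, 8 mm above the floor. Origin: centre of its underside, 6 mm above the bench. y runs along the old row TOWARDS the old base's orange connector (the four pockets' axes are parallel, pitch 72 mm), x across the row, z up.
- resistor_seat: Fixed pocket of the old base in which the resistor stands at first. Grey, 70 mm square outside, 62 inside; floor 4 mm thick, walls 4 mm thick, 8 mm above the floor. Origin: centre of its underside, 6 mm above the bench. y runs along the old row TOWARDS the old base's orange connector (the four pockets' axes are parallel, pitch 72 mm), x across the row, z up.
- sensor_seat: Fixed pocket of the old base in which the sensor stands at first. Grey, 70 mm square outside, 62 inside; floor 4 mm thick, walls 4 mm thick, 8 mm above the floor. Origin: centre of its underside, 6 mm above the bench. y runs along the old row TOWARDS the old base's orange connector (the four pockets' axes are parallel, pitch 72 mm), x across the row, z up.
- tray: New tray, fixed: aluminium slab 76 (x) by 376 (y) by 6 mm with four grey pockets in a row. Origin: centre of its underside, on the bench; y along the row, z up. Pocket centres at x = 0, y = -108, -36, 36, 108 mm; each 62 mm square inside, floor 10 mm and wall tops 18 mm above the origin. Connector at one end, low grey blank at the other, y = +168 or -168 mm.
- tray_connector: Orange connector of the new tray: block 64 by 36 mm, 40 mm high, two round sockets on top (50 mm in all), fixed at one end of the tray (tray y = +168 or -168 mm). Origin: centre of its underside. The old base has an alike connector at the end to which its pockets' y axes point, 60 mm from the centre of the nearest pocket.
There are look-alikes about, which are no part of the job. Leave any purple look-alike of the part that bears contactor_center alone.

How it is judged:
By the outcome, as a careful person would: the job done as asked, in the order asked, and still so for the second after the job is handed in, with the robot touching nothing.
It also fails if it takes over 93 s, if anything falls off the work surface, if the arm or the gripper's body presses on something with over 40 N, if the wrist force passes 120 N, or if a joint passes its speed limit or range.

## Working session

There is one attempt and no reset: what is moved stays moved. The work goes in short steps, Python scripts to look and compute and a tool call to move; the robot and the scene stay as the last step left them, time stands still between calls to the robot, and variables do not carry over. Pictures are saved under pics/ and viewed, at most 14 in all, crops included, and the job is handed in when it is done.

Besides the shell and the picture viewer there is one more tool, called after "Call:" as name([rows], argument=value, ...), one row to a line, values as JSON. play_rows: Moves the arm, as the interface text tells. Its arguments: {"type":"object","properties":{"steps":{"type":"array"},"force":{"type":"number"}},"required":["steps"]}

```bash
mkdir -p pics; python3 - <<'E'
from plant import state, read_camera, camera_model, env, spotter
import cv2, numpy as np
for c in ["scene","top"]:
    im=read_camera(c); cv2.imwrite(f"pics/{c}0.png",cv2.resize(im[:,:,::-1],(800,600),interpolation=cv2.INTER_CUBIC))
    m=camera_model(c); print(c,m)
    for n in ["contactor_center","fuse_center","resistor_center","sensor_center","tray","tray_connector","contactor_seat"]:
        print(n,[(round(d["p"],2),np.round(d["xy"],1).tolist()) for d in spotter.place_of(c,n)[:5]])
s=state();print(s["clock"],s["ee_pos"],s["tool_rot"],s["q"],env.tip_extent)
E
ls
```

```text
scene {'intrinsics': array([[454.63767381,   0.        , 255.44256428],
       [  0.        , 454.63767381, 184.61884365],
       [  0.        ,   0.        ,   1.        ]]), 'position': array([1.05560805, 0.10877088, 0.80073936]), 'orientation': array([-0.19684751,  0.62486595,  0.71665718, -0.23915704])}
contactor_center [(0.89, [309.9, 173.4]), (0.85, [332.7, 138.7]), (0.73, [377.9, 195.3])]
fuse_center [(0.58, [244.5, 167.9])]
resistor_center [(0.89, [209.1, 159.1])]
sensor_center [(0.77, [271.1, 170.5])]
tray [(0.73, [245.9, 244.3])]
tray_connector [(0.73, [329.2, 265.6])]
contactor_seat [(0.91, [307.4, 183.9])]
top {'intrinsics': array([[435.28754138,   0.        , 258.97276887],
       [  0.        , 435.28754138, 183.22242856],
       [  0.        ,   0.        ,   1.        ]]), 'position': array([0.42546464, 0.03690649, 0.95751248]), 'orientation': array([ 0.04168908, -0.70018869,  0.7115821 , -0.04060468])}
contactor_center [(0.75, [195.1, 266.5]), (0.68, [152.5, 203.7]), (0.66, [250.5, 213.2]), (0.6, [216.7, 216.1])]
fuse_center [(0.57, [288.0, 215.6])]
resistor_center [(0.84, [321.2, 217.6]), (0.53, [192.9, 131.2])]
sensor_center [(0.85, [251.2, 214.3]), (0.7, [192.2, 131.5])]
tray [(0.61, [272.1, 138.7])]
tray_connector [(0.85, [191.4, 131.0]), (0.26, [269.1, 135.1])]
contactor_seat [(0.96, [222.1, 212.2])]
0.8 [0.2083276  0.53588476 0.21126605] [-2.23210197e-05  1.84365673e-01  9.82857717e-01 -7.29699330e-05] [-1.2417073   0.70649934 -0.02760346  1.48460969  0.02198167  0.95093635
 -0.07553603] 0.008
pics
```

View pics/top0.png

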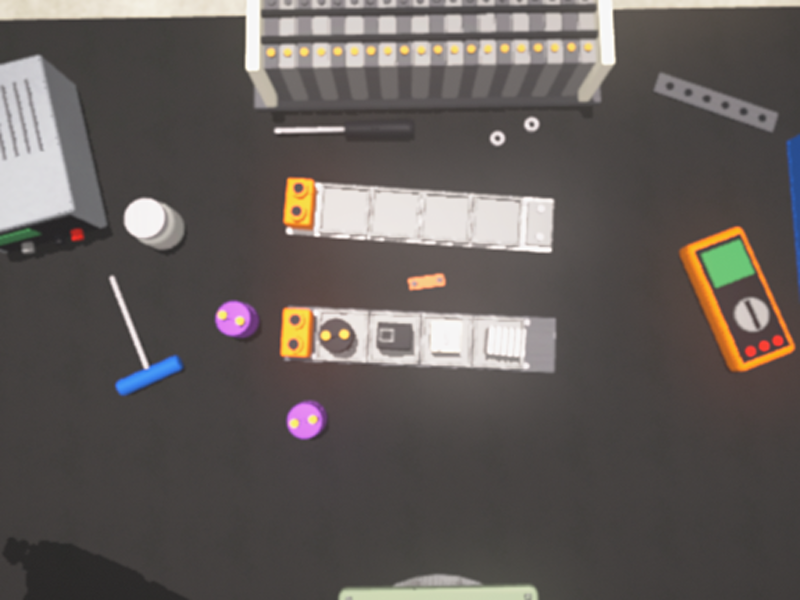

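View pics/scene0.png

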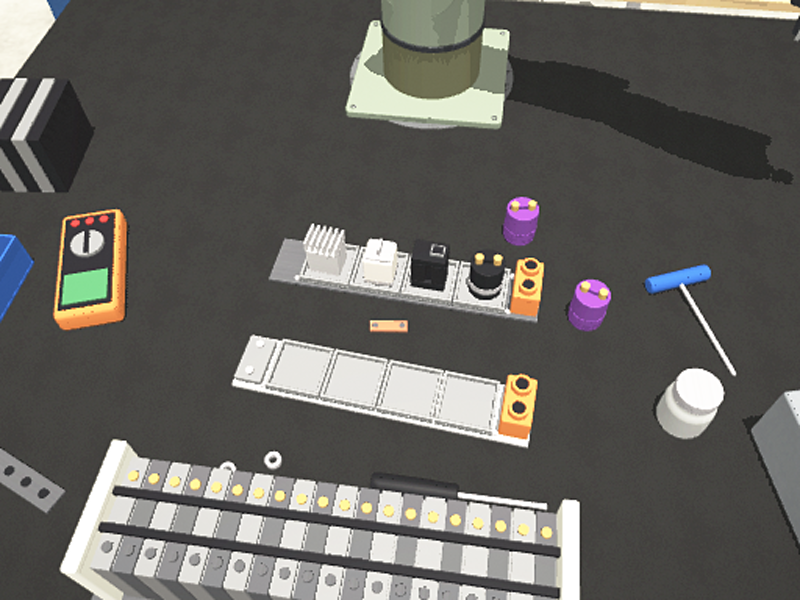

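The top view shows both connectors at the left: the old base's at (297,332) and the tray's at (299,203) in the 800-px view. From the connector the old row reads contactor (337,336), sensor (394,336), fuse (446,336), resistor (505,342).

The things that could be taken for the contactor are the black can at (337,336), the purple can at (237,319) and the purple can at (306,420). I choose the black one in the pocket. The close crop below checks that and the geometry.

```bash
cat > h.py <<'E'
import numpy as np, cv2
from plant import state, read_camera, camera_model, env, spotter
from scipy.spatial.transform import Rotation as R
def cam(c):
    m=camera_model(c); w,x,y,z=m["orientation"]; return m["intrinsics"],np.array(m["position"]),R.from_quat([x,y,z,w]).as_matrix()
def ray(c,uv):
    K,p,r=cam(c); d=r@np.linalg.inv(K)@np.array([uv[0],uv[1],1.]); return p,d
def onz(c,uv,z):
    p,d=ray(c,uv); return p+d*(z-p[2])/d[2]
def proj(c,X):
    K,p,r=cam(c); q=K@(r.T@(np.asarray(X,float)-p)); return q[:2]/q[2]
E
python3 - <<'E'
from h import *
im=read_camera("top")[:,:,::-1]; cv2.imwrite("pics/raw_top.png",im)
cv2.imwrite("pics/crop1.png",cv2.resize(im[110:245,172:362],None,fx=4.2,fy=4.2,interpolation=cv2.INTER_CUBIC))
for n,z in [("contactor_seat",.006),("fuse_seat",.006),("tray",0),("tray_connector",0)]:
    for c in ["top","scene"]:
        if c=="scene" and n=="contactor_seat": read_camera("scene")
        print(n,c,[(round(d["p"],2),np.round(d["xy"]).tolist(),onz(c,d["xy"],z).round(4).tolist()) for d in spotter.place_of(c,n)[:5]])
E
```

```text
contactor_seat top [(0.77, [220.0, 212.0], [0.4757, 0.1232, 0.006]), (0.22, [286.0, 217.0], [0.4612, -0.0209, 0.006])]
contactor_seat scene [(0.69, [310.0, 184.0], [0.4668, 0.13, 0.006])]
fuse_seat top [(0.8, [288.0, 218.0], [0.4594, -0.025, 0.006])]
fuse_seat scene [(0.83, [245.0, 172.0], [0.4521, -0.0136, 0.006])]
tray top [(0.84, [270.0, 137.0], [0.6423, 0.0113, 0.0]), (0.66, [194.0, 132.0], [0.6555, 0.1816, 0.0])]
tray scene [(0.92, [246.0, 248.0], [0.6354, 0.0152, 0.0])]
tray_connector top []
tray_connector scene [(0.72, [331.0, 266.0], [0.6531, 0.184, 0.0])]
```

View pics/crop1.png

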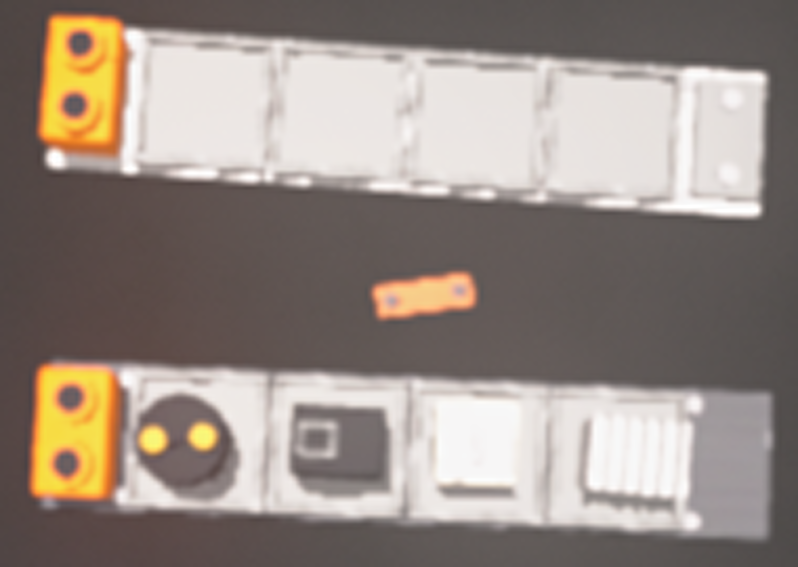

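The crop confirms the black contactor in the pocket next to the old connector, at crop (180,440). The four tray pockets are empty. Next I fit the rows.

```bash
python3 - <<'E'
from h import *
from scipy.optimize import least_squares
def cr(p): return (p[0]+.5)/4.2-.5+172,(p[1]+.5)/4.2-.5+110
def W(p,z): return onz("top",cr(p),z)[:2]
def fit(pts,name):
    loc=np.array([p[0] for p in pts]); w=np.array([W(p[1],p[2]) for p in pts])
    f=lambda q:((loc@np.array([[np.cos(q[2]),np.sin(q[2])],[-np.sin(q[2]),np.cos(q[2])]])+q[:2])-w).ravel()
    r=least_squares(f,[.5,0,0]); print(name,r.x.round(4),"res mm",(r.fun.reshape(-1,2)*1e3).round(1).tolist()); return r.x
m=.001
# local: x across (+ away from robot), y towards connector
tr=fit([((38*m,-188*m),(768,70),.006),((-38*m,-188*m),(762,215),.006),
 ((35*m,72*m),(275,45),.018),((35*m,0),(410,57),.018),((35*m,-72*m),(546,62),.018),
 ((-35*m,72*m),(267,180),.018),((-35*m,0),(405,187),.018),((-35*m,-72*m),(541,195),.018)],"tray")
ob=fit([((35*m,72*m),(272,375),.018),((35*m,0),(410,381),.018),((35*m,-72*m),(548,387),.018),
 ((-35*m,72*m),(267,515),.018),((-35*m,0),(405,519),.018),((-35*m,-72*m),(541,525),.018)],"old")
def pk(q,i):
    c,s=np.cos(q[2]),np.sin(q[2]); return q[:2]+np.array([-s,c])*i
for i in (.108,.036,-.036,-.108): print(i,"tray",pk(tr,i).round(4),"old",pk(ob,i).round(4))
print("hand: contactor",W((178,438),.076).round(4),"sensor plug",W((316,440),.078).round(4),"fuse blade",W((479,442),.060).round(4),"res",W((638,457),.070).round(4))
read_camera("top");read_camera("scene")
for n,z in [("contactor",.043),("fuse",.0425),("resistor",.04),("sensor",.044)]:
    for c in ["top","scene"]:
        print(n,c,[(round(d["p"],2),onz(c,d["xy"],z)[:2].round(4).tolist()) for d in spotter.place_of(c,n+"_center")[:4]])
print(state()["clock"])
E
```

```text
tray [ 0.6345  0.0143 -0.0672] res mm [[-1.5, 2.0], [0.7, 0.7], [-1.9, 0.2], [1.0, -0.7], [-0.0, -1.2], [0.4, -0.0], [0.4, 0.0], [1.0, -1.0]]
old [ 0.4623  0.018  -0.0569] res mm [[-0.7, 1.0], [-0.5, 0.1], [-0.4, -0.8], [1.1, 1.7], [0.2, 0.3], [0.2, -2.3]]
0.108 tray [0.6418 0.122 ] old [0.4685 0.1258]
0.036 tray [0.6369 0.0502] old [0.4644 0.0539]
-0.036 tray [ 0.6321 -0.0217] old [ 0.4603 -0.0179]
-0.108 tray [ 0.6273 -0.0935] old [ 0.4562 -0.0898]
hand: contactor [0.4676 0.1294] sensor plug [0.4655 0.0629] fuse blade [ 0.464  -0.0164] res [ 0.4551 -0.0926]
contactor top [(0.94, [0.4854, 0.2678]), (0.72, [0.3537, 0.1716]), (0.64, [0.4657, 0.1228]), (0.46, [0.646, 0.1761])]
contactor scene [(0.9, [0.3626, 0.1681]), (0.82, [0.4732, 0.1302]), (0.71, [0.5016, 0.266]), (0.67, [0.4876, 0.0578])]
fuse top [(0.86, [0.463, -0.0198]), (0.2, [0.6244, 0.0085])]
fuse scene [(0.81, [0.4644, -0.0165])]
resistor top [(0.81, [0.4621, -0.0944])]
resistor scene [(0.82, [0.4564, -0.0925])]
sensor top [(0.95, [0.4675, 0.0548]), (0.46, [0.4606, -0.0178]), (0.29, [0.4654, 0.0588]), (0.24, [0.641, 0.1775])]
sensor scene [(0.66, [0.4712, 0.0446]), (0.29, [0.4933, 0.1237])]
1.8
```

Call:
play_rows([
  {"slide": [0,0,0],"yaw": 0.157,"grip": 0},
  {"slide": [0,0,0],"yaw": 0.157,"grip": 0},
  {"slide": [0,0,0],"yaw": 0.157,"grip": 0},
  {"slide": [0,0,0],"yaw": 0.157,"grip": 0},
  {"slide": [0,0,0],"yaw": 0.157,"grip": 0},
  {"slide": [0,0,0],"yaw": 0.157,"grip": 0},
  {"slide": [0,0,0],"yaw": 0.157,"grip": 0},
  {"slide": [0,0,0],"yaw": 0.157,"grip": 0},
  {"slide": [-3.9,2.8,0.5],"yaw": 0,"grip": 0},
  {"slide": [-3.9,2.8,0.5],"yaw": 0,"grip": 0},
  {"slide": [-3.9,2.8,0.5],"yaw": 0,"grip": 0},
  {"slide": [-3.9,2.8,0.5],"yaw": 0,"grip": 0},
  {"slide": [-3.9,2.8,0.5],"yaw": 0,"grip": 0},
  {"slide": [-3.9,2.8,0.5],"yaw": 0,"grip": 0},
  {"slide": [-3.9,2.8,0.5],"yaw": 0,"grip": 0},
  {"slide": [-3.9,2.8,0.5],"yaw": 0,"grip": 0},
  {"slide": [-3.9,2.8,0.5],"yaw": 0,"grip": 0},
  {"slide": [-3.9,2.8,0.5],"yaw": 0,"grip": 0},
], force=40)

```text
clock: 4.05
ee_pos: [0.4669, 0.1295, 0.1612]
tool_rot: [0.0, 0.727, 0.687, 0.0]
ft_force: [0.7, 1.5, 0.0]
grip_width: 0.998
finger_force: 0.0
```

```bash
cat > go.py <<'E'
import sys
from h import *
def report(*t):
    s=state(); w,x,y,z=s["tool_rot"]; r=R.from_quat([x,y,z,w]).as_matrix()
    print("t",round(s["clock"],2),"pos",np.round(s["ee_pos"],4),"yaw(tool y)",round(np.arctan2(r[1,1],r[0,1]),4),"q",np.round(s["q"],2),"w",round(s["grip_width"],3),"F",np.round(s["ft_force"],1))
    if t: print("slide cm",(r.T@(np.array(t)-s["ee_pos"])*100).round(2))
if __name__=="__main__": report(*map(float,sys.argv[1:]))
E
python3 go.py .467 .128 .034
```

```text
t 4.05 pos [0.4669 0.1295 0.1612] yaw(tool y) -0.0558 q [-0.44  0.66  0.19  1.88 -0.2   0.62 -0.18] w 0.998 F [0.7 1.5 0. ]
slide cm [-1.500e-01  1.000e-02  1.272e+01]
```

Call:
play_rows([
  {"slide": [-0.1,0,3],"yaw": 0,"grip": 0},
  {"slide": [0,0,3],"yaw": 0,"grip": 0},
  {"slide": [0,0,3],"yaw": 0,"grip": 0},
  {"slide": [0,0,2.2],"yaw": 0,"grip": 0},
  {"slide": [0,0,1.5],"yaw": 0,"grip": 0},
  {"slide": [0,0,0],"yaw": 0,"grip": 0},
  {"slide": [0,0,0],"yaw": 0,"grip": 1},
  {"slide": [0,0,0],"yaw": 0,"grip": 1},
  {"slide": [0,0,0],"yaw": 0,"grip": 1},
  {"slide": [0,0,0],"yaw": 0,"grip": 1},
  {"slide": [0,0,0],"yaw": 0,"grip": 1},
  {"slide": [0,0,0],"yaw": 0,"grip": 1},
  {"slide": [0,0,0],"yaw": 0,"grip": 1},
], force=40)

```text
clock: 5.68
ee_pos: [0.4665, 0.13, 0.0351]
tool_rot: [0.0, 0.727, 0.687, 0.001]
ft_force: [0.1, 0.0, 11.8]
grip_width: 0.52
finger_force: 39.0
```

```bash
python3 go.py .6418 .122 .1; python3 -c "
from h import *
s=state();print(s['finger_force'])
im=read_camera('top')[:,:,::-1];cv2.imwrite('pics/g1.png',cv2.resize(im[150:260,172:322],None,fx=4,fy=4,interpolation=cv2.INTER_CUBIC))"
```

```text
t 5.67 pos [0.4665 0.13   0.0351] yaw(tool y) -0.056 q [-0.39  0.89  0.09  1.98 -0.26  0.28 -0.14] w 0.52 F [ 0.1  0.  11.8]
slide cm [ 0.19 17.55 -6.47]
38.99764895439148
```

View pics/g1.png

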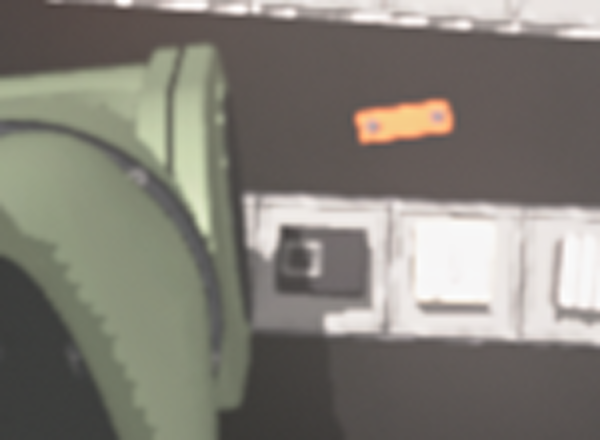

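The picture shows the gripper down on the first pocket. The sensor at (325,262), the fuse and the resistor are undisturbed. The grip is good, with opening about 44 mm and 39 N.

Call:
play_rows([
  {"slide": [0,0,-1.5],"yaw": 0,"grip": 1},
  {"slide": [0,0,-2.5],"yaw": 0,"grip": 1},
  {"slide": [0,0,-2.5],"yaw": 0,"grip": 1},
  {"slide": [0.1,2.5,0],"yaw": 0.011,"grip": 1},
  {"slide": [0.1,4,0],"yaw": 0,"grip": 1},
  {"slide": [0.1,4.5,0],"yaw": 0,"grip": 1},
  {"slide": [0,4,0],"yaw": 0,"grip": 1},
  {"slide": [0,2.5,0],"yaw": 0,"grip": 1},
  {"slide": [0,0,2],"yaw": 0,"grip": 1},
  {"slide": [0,0,2],"yaw": 0,"grip": 1},
  {"slide": [0,0,0],"yaw": 0,"grip": 1},
  {"slide": [0,0,0],"yaw": 0,"grip": 1},
], force=40)

```text
clock: 7.22
ee_pos: [0.6412, 0.1214, 0.0606]
tool_rot: [0.0, 0.73, 0.683, 0.0]
ft_force: [0.7, -0.6, -3.0]
grip_width: 0.515
finger_force: 42.0
```

```bash
python3 go.py .6418 .123 .035; python3 -c "
from h import *
im=read_camera('scene')[:,:,::-1];cv2.imwrite('pics/g2.png',cv2.resize(im[140:290,140:360],None,fx=3.5,fy=3.5,interpolation=cv2.INTER_CUBIC))"
```

```text
t 7.22 pos [0.6412 0.1214 0.0606] yaw(tool y) -0.0669 q [-0.31  1.02  0.18  1.32 -0.21  0.81 -0.14] w 0.515 F [ 0.7 -0.6 -3. ]
slide cm [0.16 0.05 2.56]
```

View pics/g2.png

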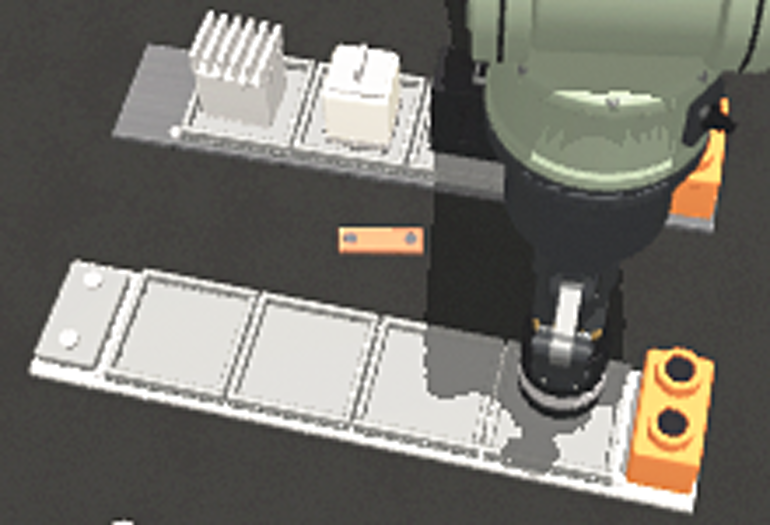

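The scene crop shows the contactor held upright over the tray pocket nearest the connector, at (563,385). I lower and release.

Call:
play_rows([
  {"slide": [0.15,0,1.2],"yaw": 0,"grip": 1},
  {"slide": [0,0,0.8],"yaw": 0,"grip": 1},
  {"slide": [0,0,0.5],"yaw": 0,"grip": 1},
  {"slide": [0,0,0.1],"yaw": 0,"grip": 1},
  {"slide": [0,0,0],"yaw": 0,"grip": 1},
  {"slide": [0,0,0],"yaw": 0,"grip": 0.5},
  {"slide": [0,0,0],"yaw": 0,"grip": 0.3},
  {"slide": [0,0,0],"yaw": 0,"grip": 0},
  {"slide": [0,0,0],"yaw": 0,"grip": 0},
  {"slide": [0,0,0],"yaw": 0,"grip": 0},
  {"slide": [0,0,-2],"yaw": 0,"grip": 0},
  {"slide": [0,0,-3],"yaw": 0,"grip": 0},
  {"slide": [0,0,-2.5],"yaw": 0,"grip": 0},
  {"slide": [-1.8,-4,0],"yaw": 0,"grip": 0},
  {"slide": [-1.8,-4.5,0],"yaw": 0,"grip": 0},
  {"slide": [-1.8,-4.5,0],"yaw": 0,"grip": 0},
  {"slide": [-1.3,-4,0],"yaw": 0,"grip": 0},
  {"slide": [0,0,0],"yaw": 0,"grip": 0},
])

```text
clock: 9.52
ee_pos: [0.4653, 0.0669, 0.1098]
tool_rot: [-0.0, 0.731, 0.683, 0.0]
ft_force: [1.8, 1.1, 0.2]
grip_width: 1.001
finger_force: 0.0
```

```bash
python3 go.py .466 .0525 .034; python3 -c "
from h import *
im=read_camera('scene')[:,:,::-1];cv2.imwrite('pics/g3.png',cv2.resize(im[140:290,140:360],None,fx=3.5,fy=3.5,interpolation=cv2.INTER_CUBIC))
print([(round(d['p'],2),np.round(d['xy'],1).tolist(),onz('scene',d['xy'],.043)[:2].round(4).tolist()) for d in spotter.place_of('scene','contactor_center')])
r=lambda x,y,z:proj('scene',[x,y,z]).round(1)
print(r(.6418,.122,.043))"
```

```text
t 9.53 pos [0.4653 0.0669 0.1098] yaw(tool y) -0.0678 q [-0.29  0.74  0.14  1.98 -0.22  0.44 -0.06] w 1.001 F [1.8 1.1 0.2]
slide cm [-1.43  0.17  7.58]
[(0.86, [300.7, 249.0], [0.647, 0.1228]), (0.61, [331.0, 136.9], [0.359, 0.1662]), (0.55, [375.1, 194.8], [0.5047, 0.2612])]
[300.5 246.5]
```

View pics/g3.png

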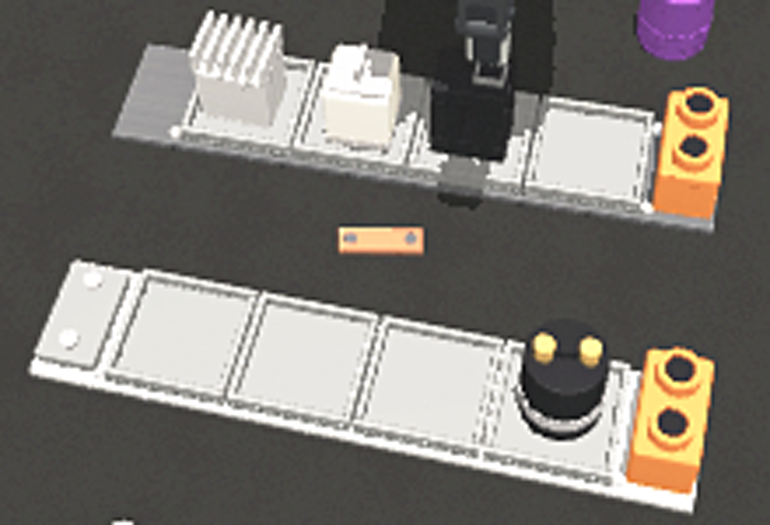

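The contactor stands upright in the first tray pocket, at (562,385). The gripper hovers over the sensor at (470,120). Next I grasp the sensor.

Call:
play_rows([
  {"slide": [-1.45,0.15,0.5],"yaw": -0.011,"grip": 0},
  {"slide": [0,0,2],"yaw": 0,"grip": 0},
  {"slide": [0,0,2.5],"yaw": 0,"grip": 0},
  {"slide": [0,0,1.5],"yaw": 0,"grip": 0},
  {"slide": [0,0,1],"yaw": 0,"grip": 0},
  {"slide": [0,0,0],"yaw": 0,"grip": 0},
  {"slide": [0,0,0],"yaw": 0,"grip": 1},
  {"slide": [0,0,0],"yaw": 0,"grip": 1},
  {"slide": [0,0,0],"yaw": 0,"grip": 1},
  {"slide": [0,0,0],"yaw": 0,"grip": 1},
  {"slide": [0,0,0],"yaw": 0,"grip": 1},
  {"slide": [0,0,0],"yaw": 0,"grip": 1},
  {"slide": [0,0,0],"yaw": 0,"grip": 1},
  {"slide": [0,0,0],"yaw": 0,"grip": 1},
], force=40)

```text
clock: 11.38
ee_pos: [0.4675, 0.0529, 0.0337]
tool_rot: [0.0, 0.727, 0.687, 0.0]
ft_force: [-1.8, 0.1, 7.9]
grip_width: 0.389
finger_force: 40.2
```

```bash
python3 go.py .6369 .0502 .1
```

```text
t 11.38 pos [0.4675 0.0529 0.0337] yaw(tool y) -0.056 q [-0.22  0.88  0.07  2.03 -0.23  0.24 -0.01] w 0.389 F [-1.8  0.1  7.9]
slide cm [ 0.68 16.93 -6.62]
```

Call:
play_rows([
  {"slide": [0,0,-1.5],"yaw": 0,"grip": 1},
  {"slide": [0,0,-2.5],"yaw": 0,"grip": 1},
  {"slide": [0,0,-2.5],"yaw": 0,"grip": 1},
  {"slide": [0.2,2.5,0],"yaw": 0.011,"grip": 1},
  {"slide": [0.2,4,0],"yaw": 0,"grip": 1},
  {"slide": [0.1,4,0],"yaw": 0,"grip": 1},
  {"slide": [0.1,4,0],"yaw": 0,"grip": 1},
  {"slide": [0.1,2.4,0],"yaw": 0,"grip": 1},
  {"slide": [0,0,2],"yaw": 0,"grip": 1},
  {"slide": [0,0,2],"yaw": 0,"grip": 1},
  {"slide": [0,0,0],"yaw": 0,"grip": 1},
  {"slide": [0,0,0],"yaw": 0,"grip": 1},
], force=40)

```text
clock: 12.88
ee_pos: [0.6367, 0.0488, 0.0591]
tool_rot: [0.0, 0.73, 0.683, 0.0]
ft_force: [-0.7, -0.8, -0.4]
grip_width: 0.386
finger_force: 39.8
```

```bash
python3 go.py .6369 .0507 .034
```

```text
t 12.88 pos [0.6367 0.0488 0.0591] yaw(tool y) -0.067 q [-0.2   1.    0.16  1.38 -0.19  0.77 -0.04] w 0.386 F [-0.7 -0.8 -0.4]
slide cm [0.19 0.   2.51]
```

Call:
play_rows([
  {"slide": [0.2,0,1.2],"yaw": 0,"grip": 1},
  {"slide": [0,0,0.8],"yaw": 0,"grip": 1},
  {"slide": [0,0,0.4],"yaw": 0,"grip": 1},
  {"slide": [0,0,0.1],"yaw": 0,"grip": 1},
  {"slide": [0,0,0],"yaw": 0,"grip": 1},
  {"slide": [0,0,0],"yaw": 0,"grip": 0.6},
  {"slide": [0,0,0],"yaw": 0,"grip": 0.4},
  {"slide": [0,0,0],"yaw": 0,"grip": 0},
  {"slide": [0,0,0],"yaw": 0,"grip": 0},
  {"slide": [0,0,0],"yaw": 0,"grip": 0},
  {"slide": [0,0,-2],"yaw": 0,"grip": 0},
  {"slide": [0,0,-3],"yaw": 0,"grip": 0},
  {"slide": [0,0,-2.7],"yaw": 0,"grip": 0},
  {"slide": [-2,-4,0],"yaw": 0,"grip": 0},
  {"slide": [-2,-4.5,0],"yaw": 0,"grip": 0},
  {"slide": [-2,-4.5,0],"yaw": 0,"grip": 0},
  {"slide": [-2,-3.8,0],"yaw": -0.011,"grip": 0},
  {"slide": [0,0,0],"yaw": 0,"grip": 0},
])

```text
clock: 15.12
ee_pos: [0.4621, -0.019, 0.1118]
tool_rot: [0.0, 0.727, 0.686, -0.0]
ft_force: [1.5, 0.9, 0.3]
grip_width: 0.998
finger_force: 0.0
```

```bash
python3 go.py .4635 -.0175 .034; python3 -c "
from h import *
im=read_camera('scene')[:,:,::-1];cv2.imwrite('pics/g4.png',cv2.resize(im[140:290,140:360],None,fx=3.5,fy=3.5,interpolation=cv2.INTER_CUBIC))"
```

```text
t 15.12 pos [ 0.4621 -0.019   0.1118] yaw(tool y) -0.0579 q [-0.09  0.72  0.11  2.   -0.18  0.42  0.1 ] w 0.998 F [1.5 0.9 0.3]
slide cm [0.16 0.13 7.78]
```

View pics/g4.png

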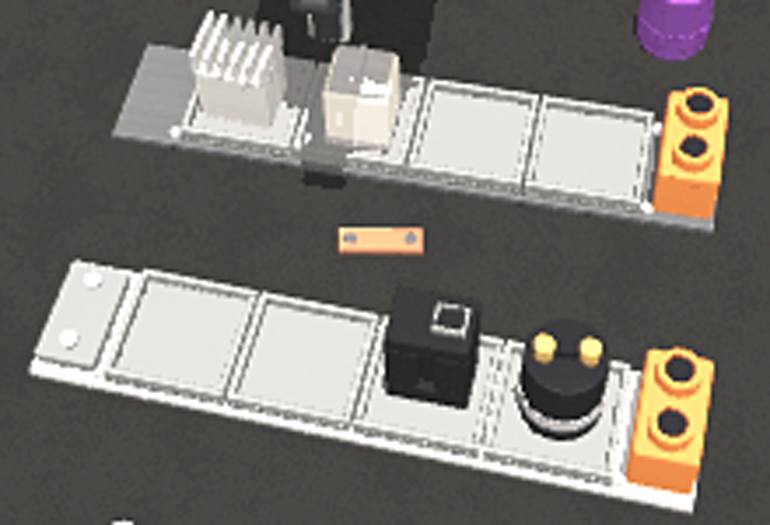

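```bash
python3 -c "
from h import *
for X in [(.4621,-.019,.1118),(.4635,-.0175,.060),(.4635,-.0175,.010),(.4653,.0669,.1098),(.4675,.0525,.074),(.6369,.0502,.074),(.6199,.0502,.01),(.6539,.0502,.01),(.6418,.122,.01),(.6679,.0502,.01)]: print(X,((proj('scene',X)-[140,140])*3.5).round(0))
im=cv2.imread('pics/raw_top.png')
cv2.imwrite('pics/fuse.png',cv2.resize(im[195:240,265:345],None,fx=9,fy=9,interpolation=cv2.INTER_CUBIC))
for X in [(.4635,-.0175,.060),(.4560,-.0925,.07),(.4603,-.0179,.018),(.4562,-.0898,.018)]: print(X,((proj('top',X)-[265,195])*9).round(0))
"
```

```text
(0.4621, -0.019, 0.1118) [350.  11.]
(0.4635, -0.0175, 0.06) [356.  70.]
(0.4635, -0.0175, 0.01) [359. 121.]
(0.4653, 0.0669, 0.1098) [498.  32.]
(0.4675, 0.0525, 0.074) [472.  72.]
(0.6369, 0.0502, 0.074) [430. 320.]
(0.6199, 0.0502, 0.01) [434. 352.]
(0.6539, 0.0502, 0.01) [426. 405.]
(0.6418, 0.122, 0.01) [558. 401.]
(0.6679, 0.0502, 0.01) [423. 428.]
(0.4635, -0.0175, 0.06) [191. 181.]
(0.456, -0.0925, 0.07) [526. 207.]
(0.4603, -0.0179, 0.018) [182. 202.]
(0.4562, -0.0898, 0.018) [483. 214.]
```

View pics/fuse.png

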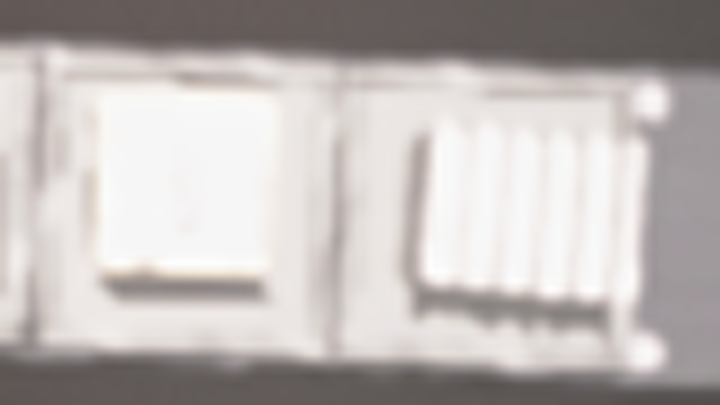

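The crop puts the fuse top centre at (187,183) and the resistor top centre at (535,212), within 3 mm of my estimates. Next I grasp the fuse.

Call:
play_rows([
  {"slide": [0.25,0.1,0.8],"yaw": 0,"grip": 0},
  {"slide": [0,0,2],"yaw": 0,"grip": 0},
  {"slide": [0,0,2.5],"yaw": 0,"grip": 0},
  {"slide": [0,0,1.5],"yaw": 0,"grip": 0},
  {"slide": [0,0,1],"yaw": 0,"grip": 0},
  {"slide": [0,0,0],"yaw": 0,"grip": 0},
  {"slide": [0,0,0],"yaw": 0,"grip": 1},
  {"slide": [0,0,0],"yaw": 0,"grip": 1},
  {"slide": [0,0,0],"yaw": 0,"grip": 1},
  {"slide": [0,0,0],"yaw": 0,"grip": 1},
  {"slide": [0,0,0],"yaw": 0,"grip": 1},
  {"slide": [0,0,0],"yaw": 0,"grip": 1},
  {"slide": [0,0,0],"yaw": 0,"grip": 1},
  {"slide": [0,0,0],"yaw": 0,"grip": 1},
], force=40)

```text
clock: 16.92
ee_pos: [0.4648, -0.0153, 0.0328]
tool_rot: [0.0, 0.727, 0.687, 0.0]
ft_force: [-0.6, 0.9, 10.2]
grip_width: 0.451
finger_force: 39.0
```

```bash
python3 go.py .6321 -.0217 .1
```

```text
t 16.93 pos [ 0.4648 -0.0153  0.0328] yaw(tool y) -0.056 q [-0.07  0.88  0.06  2.05 -0.2   0.22  0.11] w 0.451 F [-0.6  0.9 10.2]
slide cm [ 0.3  16.74 -6.71]
```

Call:
play_rows([
  {"slide": [0,0,-1.5],"yaw": 0,"grip": 1},
  {"slide": [0,0,-2.5],"yaw": 0,"grip": 1},
  {"slide": [0,0,-2.5],"yaw": 0,"grip": 1},
  {"slide": [0.1,2.5,0],"yaw": 0.011,"grip": 1},
  {"slide": [0.2,4,0],"yaw": 0,"grip": 1},
  {"slide": [0.1,4,0],"yaw": 0,"grip": 1},
  {"slide": [0.1,4,0],"yaw": 0,"grip": 1},
  {"slide": [0.1,2.3,0],"yaw": 0,"grip": 1},
  {"slide": [0,0,2],"yaw": 0,"grip": 1},
  {"slide": [0,0,2],"yaw": 0,"grip": 1},
  {"slide": [0,0,0],"yaw": 0,"grip": 1},
  {"slide": [0,0,0],"yaw": 0,"grip": 1},
], force=40)

```text
clock: 18.42
ee_pos: [0.633, -0.0204, 0.0582]
tool_rot: [0.0, 0.73, 0.683, 0.0]
ft_force: [-0.2, -0.8, -2.2]
grip_width: 0.452
finger_force: 41.4
```

```bash
python3 go.py .6321 -.0205 .0328
```

```text
t 18.43 pos [ 0.633  -0.0204  0.0582] yaw(tool y) -0.0671 q [-0.08  1.    0.14  1.41 -0.18  0.75  0.06] w 0.452 F [-0.2 -0.8 -2.2]
slide cm [-0.01 -0.1   2.54]
```

Call:
play_rows([
  {"slide": [0,-0.1,1.2],"yaw": 0,"grip": 1},
  {"slide": [0,0,0.8],"yaw": 0,"grip": 1},
  {"slide": [0,0,0.4],"yaw": 0,"grip": 1},
  {"slide": [0,0,0.2],"yaw": 0,"grip": 1},
  {"slide": [0,0,0],"yaw": 0,"grip": 1},
  {"slide": [0,0,0],"yaw": 0,"grip": 0.5},
  {"slide": [0,0,0],"yaw": 0,"grip": 0.3},
  {"slide": [0,0,0],"yaw": 0,"grip": 0},
  {"slide": [0,0,0],"yaw": 0,"grip": 0},
  {"slide": [0,0,0],"yaw": 0,"grip": 0},
  {"slide": [0,0,-2],"yaw": 0,"grip": 0},
  {"slide": [0,0,-3],"yaw": 0,"grip": 0},
  {"slide": [0,0,-2.7],"yaw": 0,"grip": 0},
  {"slide": [-2,-4,0],"yaw": 0,"grip": 0},
  {"slide": [-2.3,-4.6,0],"yaw": 0,"grip": 0},
  {"slide": [-2.3,-4.6,0],"yaw": 0,"grip": 0},
  {"slide": [-2,-4,0],"yaw": -0.011,"grip": 0},
  {"slide": [0,0,0],"yaw": 0,"grip": 0},
])

```text
clock: 20.68
ee_pos: [0.4526, -0.0959, 0.1098]
tool_rot: [0.0, 0.728, 0.686, -0.0]
ft_force: [0.9, 0.4, 0.3]
grip_width: 0.994
finger_force: 0.0
```

```bash
python3 go.py .4560 -.0945 .033; python3 -c "
from h import *
im=read_camera('scene')[:,:,::-1];cv2.imwrite('pics/g5.png',cv2.resize(im[140:290,140:360],None,fx=3.5,fy=3.5,interpolation=cv2.INTER_CUBIC))"
```

```text
t 20.68 pos [ 0.4526 -0.0959  0.1098] yaw(tool y) -0.0586 q [ 0.09  0.73  0.09  2.   -0.15  0.42  0.24] w 0.994 F [0.9 0.4 0.3]
slide cm [0.17 0.33 7.68]
```

View pics/g5.png

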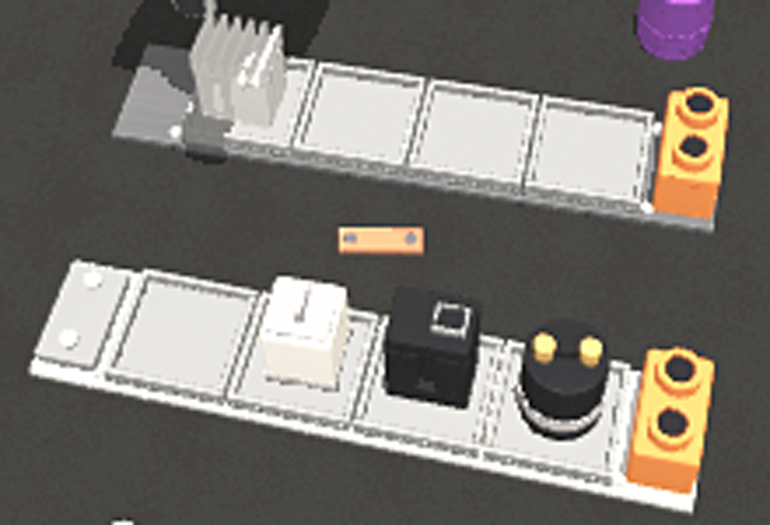

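The fuse is in the third tray pocket, at (305,335), upright. Next I grasp the resistor.

Call:
play_rows([
  {"slide": [0.15,0.3,0.7],"yaw": 0,"grip": 0},
  {"slide": [0,0,2],"yaw": 0,"grip": 0},
  {"slide": [0,0,2.5],"yaw": 0,"grip": 0},
  {"slide": [0,0,1.5],"yaw": 0,"grip": 0},
  {"slide": [0,0,1],"yaw": 0,"grip": 0},
  {"slide": [0,0,0],"yaw": 0,"grip": 0},
  {"slide": [0,0,0],"yaw": 0,"grip": 1},
  {"slide": [0,0,0],"yaw": 0,"grip": 1},
  {"slide": [0,0,0],"yaw": 0,"grip": 1},
  {"slide": [0,0,0],"yaw": 0,"grip": 1},
  {"slide": [0,0,0],"yaw": 0,"grip": 1},
  {"slide": [0,0,0],"yaw": 0,"grip": 1},
  {"slide": [0,0,0],"yaw": 0,"grip": 1},
  {"slide": [0,0,0],"yaw": 0,"grip": 1},
], force=40)

```text
clock: 22.48
ee_pos: [0.4576, -0.0933, 0.0318]
tool_rot: [0.0, 0.727, 0.687, 0.0]
ft_force: [-1.8, 0.2, 8.5]
grip_width: 0.409
finger_force: 38.7
```

```bash
python3 go.py .6273 -.0935 .1
```

```text
t 22.48 pos [ 0.4576 -0.0933  0.0318] yaw(tool y) -0.0561 q [ 0.11  0.88  0.05  2.04 -0.17  0.22  0.25] w 0.409 F [-1.8  0.2  8.5]
slide cm [ 0.93 16.95 -6.82]
```

Call:
play_rows([
  {"slide": [0,0,-1.5],"yaw": 0,"grip": 1},
  {"slide": [0,0,-2.5],"yaw": 0,"grip": 1},
  {"slide": [0,0,-2.5],"yaw": 0,"grip": 1},
  {"slide": [0.2,2.5,0],"yaw": 0.011,"grip": 1},
  {"slide": [0.3,4,0],"yaw": 0,"grip": 1},
  {"slide": [0.3,4,0],"yaw": 0,"grip": 1},
  {"slide": [0.2,4,0],"yaw": 0,"grip": 1},
  {"slide": [0.2,2.3,0],"yaw": 0,"grip": 1},
  {"slide": [0,0,2],"yaw": 0,"grip": 1},
  {"slide": [0,0,2],"yaw": 0,"grip": 1},
  {"slide": [0,0,0],"yaw": 0,"grip": 1},
  {"slide": [0,0,0],"yaw": 0,"grip": 1},
], force=40)

```text
clock: 23.98
ee_pos: [0.6262, -0.0923, 0.0576]
tool_rot: [0.0, 0.73, 0.683, 0.0]
ft_force: [0.5, -0.4, -1.6]
grip_width: 0.408
finger_force: 40.2
```

```bash
python3 go.py .6273 -.0925 .032
```

```text
t 23.98 pos [ 0.6262 -0.0923  0.0576] yaw(tool y) -0.067 q [ 0.04  0.99  0.13  1.41 -0.16  0.75  0.16] w 0.408 F [ 0.5 -0.4 -1.6]
slide cm [-0.01  0.1   2.56]
```

Call:
play_rows([
  {"slide": [0,0.1,1.2],"yaw": 0,"grip": 1},
  {"slide": [0,0,0.8],"yaw": 0,"grip": 1},
  {"slide": [0,0,0.4],"yaw": 0,"grip": 1},
  {"slide": [0,0,0.2],"yaw": 0,"grip": 1},
  {"slide": [0,0,0],"yaw": 0,"grip": 1},
  {"slide": [0,0,0],"yaw": 0,"grip": 0.55},
  {"slide": [0,0,0],"yaw": 0,"grip": 0.35},
  {"slide": [0,0,0],"yaw": 0,"grip": 0},
  {"slide": [0,0,0],"yaw": 0,"grip": 0},
  {"slide": [0,0,0],"yaw": 0,"grip": 0},
  {"slide": [0,0,-2],"yaw": 0,"grip": 0},
  {"slide": [0,0,-3],"yaw": 0,"grip": 0},
  {"slide": [0,0,-4],"yaw": 0,"grip": 0},
  {"slide": [-3,-3,-2],"yaw": 0,"grip": 0},
  {"slide": [-4,-3,-1],"yaw": 0,"grip": 0},
  {"slide": [-5,-3,0],"yaw": 0,"grip": 0},
  {"slide": [-5,-3,0],"yaw": 0,"grip": 0},
  {"slide": [-5,-3,0],"yaw": 0,"grip": 0},
  {"slide": [-4,-3,0],"yaw": 0,"grip": 0},
  {"slide": [0,0,0],"yaw": 0,"grip": 0},
])

```text
clock: 26.48
ee_pos: [0.4273, -0.3429, 0.1518]
tool_rot: [0.001, 0.732, 0.681, -0.001]
ft_force: [1.0, 1.1, -0.5]
grip_width: 0.997
finger_force: 0.0
```

```bash
python3 go.py; python3 - <<'E'
from h import *
im=read_camera('top')[:,:,::-1].copy()
cv2.imwrite("pics/raw_top2.png",im)
o=np.array([185,105]);k=4.7
out=cv2.resize(im[105:185,185:355],None,fx=k,fy=k,interpolation=cv2.INTER_CUBIC)
t=np.array([.6345,.0143]);a=-.0672;A=np.array([[np.cos(a),-np.sin(a)],[np.sin(a),np.cos(a)]])
# expected top-face outlines when centred (half x, half y, top z)
for yy,hx,hy,z in [(.108,.023,.023,.066),(.036,.017,.023,.074),(-.036,.02,.02,.06),(-.108,.018,.023,.07)]:
    P=[(proj('top',[*(t+A@np.array([sx*hx,yy+sy*hy])),z])+.5-o)*k for sx,sy in [(1,1),(1,-1),(-1,-1),(-1,1)]]
    cv2.polylines(out,[np.int32(np.round(P))],True,(0,0,255),1)
    P=[(proj('top',[*(t+A@np.array([sx*.031,yy+sy*.031])),.018])+.5-o)*k for sx,sy in [(1,1),(1,-1),(-1,-1),(-1,1)]]
    cv2.polylines(out,[np.int32(np.round(P))],True,(0,160,0),1)
s=read_camera('scene')[:,:,::-1]
s2=cv2.resize(s[200:300,140:340],(799,400),interpolation=cv2.INTER_CUBIC)
out=np.vstack([out[:, :799],np.zeros((10,799,3),np.uint8)]) 
cv2.imwrite("pics/f1.png",out);cv2.imwrite("pics/f2.png",s2)
E
```

```text
t 26.48 pos [ 0.4273 -0.3429  0.1518] yaw(tool y) -0.0727 q [ 0.57  0.75  0.08  1.67 -0.08  0.73  0.62] w 0.997 F [ 1.   1.1 -0.5]
```

View pics/f1.png

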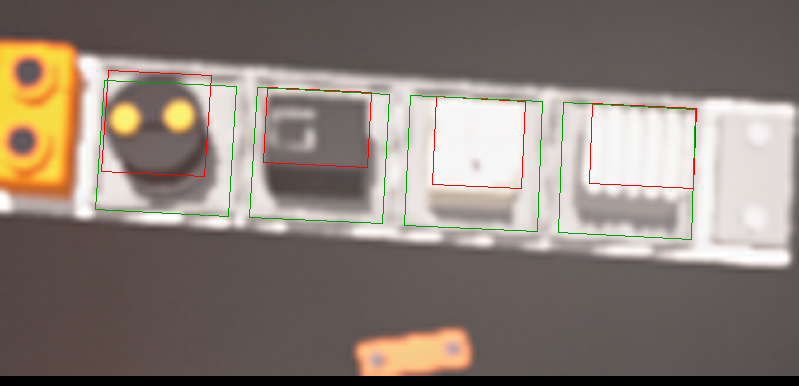

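View pics/f2.png

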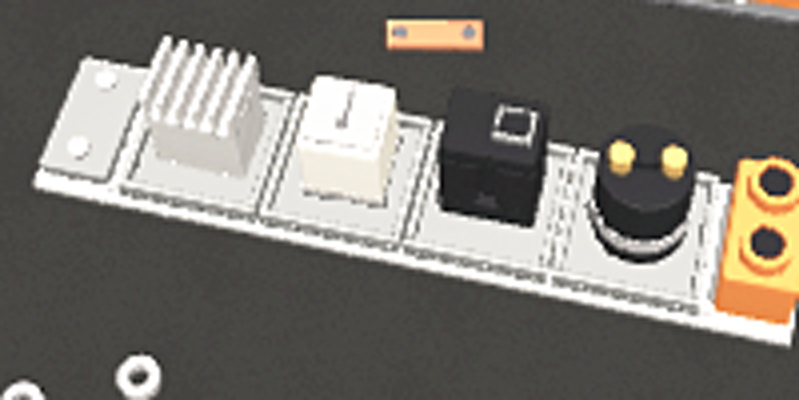

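The top overlay shows every part upright, with outlines within about 2 mm of centred in its pocket. In the scene view the parts look slightly towards the robot, so I check that with one more overlay.

```bash
python3 - <<'E'
from h import *
s=read_camera('scene')[:,:,::-1]
o=np.array([140,205]);k=4
out=cv2.resize(s[205:300,140:340],None,fx=k,fy=k,interpolation=cv2.INTER_CUBIC)
t=np.array([.6345,.0143]);a=-.0672;A=np.array([[np.cos(a),-np.sin(a)],[np.sin(a),np.cos(a)]])
def dr(yy,hx,hy,z,col):
    P=[(proj('scene',[*(t+A@np.array([sx*hx,yy+sy*hy])),z])+.5-o)*k for sx,sy in [(1,1),(1,-1),(-1,-1),(-1,1)]]
    cv2.polylines(out,[np.int32(np.round(P))],True,col,1)
for yy,hx,hy,z in [(.108,.023,.023,.066),(.036,.017,.023,.074),(-.036,.02,.02,.06),(-.108,.018,.023,.07)]:
    dr(yy,hx,hy,z,(0,0,255)); dr(yy,hx,hy,.01,(255,0,0)); dr(yy,.031,.031,.018,(0,160,0)); 
cv2.imwrite("pics/f3.png",out)
E
```

```text
(no output)
```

View pics/f3.png

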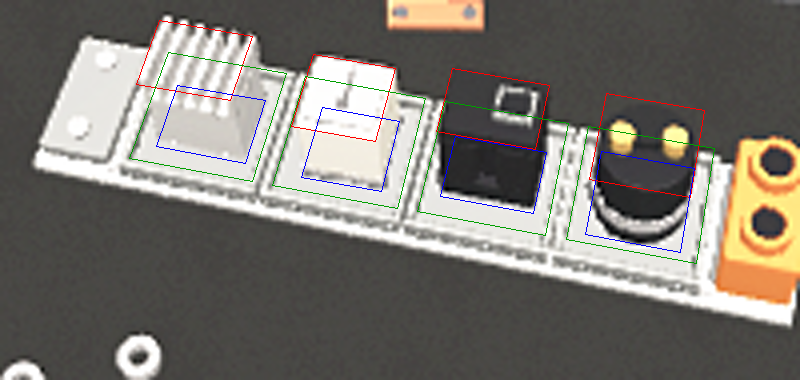

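```bash
python3 - <<'E'
from h import *
s=read_camera('scene')[:,:,::-1]
o=np.array([203,222]);k=10
out=cv2.resize(s[222:276,203:281],None,fx=k,fy=k,interpolation=cv2.INTER_CUBIC)
t=np.array([.6345,.0143]);a=-.0672;A=np.array([[np.cos(a),-np.sin(a)],[np.sin(a),np.cos(a)]])
def dr(yy,hx,hy,z,col):
    P=[(proj('scene',[*(t+A@np.array([sx*hx,yy+sy*hy])),z])+.5-o)*k for sx,sy in [(1,1),(1,-1),(-1,-1),(-1,1)]]
    cv2.polylines(out,[np.int32(np.round(P))],True,col,1)
for yy,hx,hy,z in [(.036,.017,.023,.074),(-.036,.02,.02,.06)]:
    dr(yy,hx,hy,.01,(255,0,0)); dr(yy,.031,.031,.018,(0,160,0)); dr(yy,.035,.035,.018,(0,200,255))
cv2.imwrite("pics/f4.png",out)
E
```

```text
(no output)
```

View pics/f4.png

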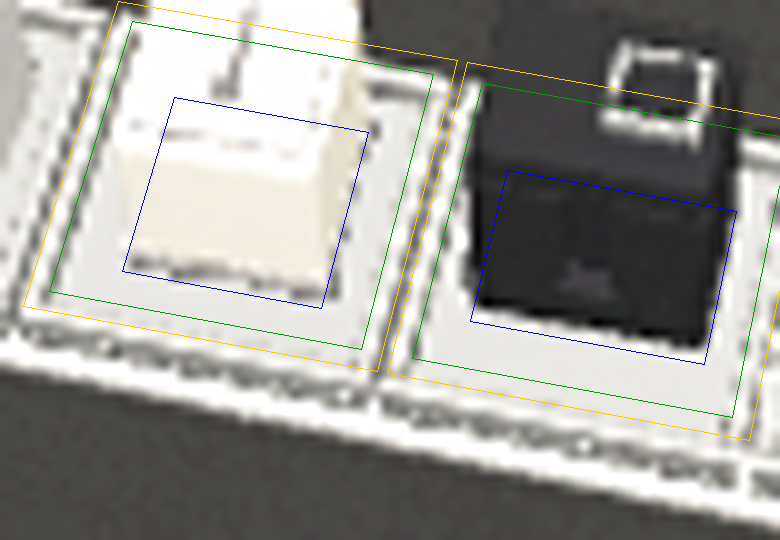

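The zoom shows the sensor and fuse fully down, with base edges within about 2–3 mm of the centred outlines. At least 8 mm of play is left on each side. The gripper is clear, so I hand in.

```bash
python3 -c "
from plant import env
print(env.hand_in())"
```

```text
the job is handed in; nothing more can be done
None
```

I moved all four parts to the new tray in order from the connector (contactor, sensor, fuse, resistor), each upright, fully down and within about 3 mm of its pocket's middle by the camera checks, and handed the job in at about 27 s; no verdict came back.

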